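Load the test bar in the dilatometer bench

TASK

Take the test bar with the narrow tongue out of the storage case and lay it on the two supports of the measuring bench, its tongue between the cheeks at the end stop. Then slide the carriage up by its black fin until its pad holds the bar fully home against the end stop, with no gap at either end. Leave the other bar, the beaker and the jar where they are.

Things in the scene. Friction and masses are not known exactly. Their poses are not given: they have to be found in the camera images.
- bar: the test bar: plain aluminium, 160 mm long, 20 mm high, about 0.2 kg. One end is a tongue 55 mm long, 14 mm wide; the other 105 mm (body) is 24 mm wide. Origin: centre of the underside, half-way; x runs from the tongue to the body, tongue end at x = -80, shoulder -25, body end +80, centre of mass about +9 mm; z up. It starts in a slot of the case, tongue sticking out of the front.
- bar_tip (a point): centre of the end face of the bar's tongue, 10 mm above the bar's underside
- bar_tail (a point): centre of the end face of the bar's wide end, 10 mm above the bar's underside
- plain_bar: another aluminium bar, 160 x 24 x 20 mm, the same width all along (no tongue), in the other slot of the case. Not to be disturbed. Origin: centre of its underside, x along it
- case: grey roofed case fixed to the table, 123 deep (x) x 130 wide (y) x 40 mm high. Two level slots, 32 wide, 26 high, at y = +/-37.5 mm, floor 8 mm above the table, open only at the front (x = -60 mm, roughly towards the robot). A bar lies in each, 50 to 60 mm sticking out, about 105 mm covered; it comes out only along the slot to -x. Origin: underside, 60 mm behind the front
- bench: measuring bench, fixed: base plate 400 x 100 x 20 mm, a grey end stop block at its -x end, the carriage towards +x. Origin: on the table under the slide line, 160 mm from the stop face; x runs along the slide from stop to carriage, z up. The bar belongs along it, tongue to the stop, underside at z = 60 mm, on two narrow supports: the nose rest at the stop and the saddle; free space between them
- stop (a point): middle of the stop face (bench x = -160, z = 70 mm, the bar's mid-height); axes as the bench's. The nose rest (top z = 60 mm) reaches only 16 mm out from this face. Beside it two upright cheeks, 6 mm thick, 20 mm apart, run 50 mm out from the face, tops at z = 76 mm: the tongue fits between them, the wide body and fingers do not. Stop block 50 mm wide, top z = 90 mm
- saddle (a point): middle of the saddle's seat (bench x = -28 mm, z = 60 mm): a support 14 mm long along the bench, with a lip 9 mm high on each side, 30 mm apart
- carriage (a joint): position of the carriage on its slide in m: 0 = drawn back to its rear end, growing towards the end stop, at most 0.10. The pad is (250 mm - value) from the stop face, so it meets the wide end of a bar lying against the stop at 0.090. It starts at 0 to 0.06. It stays where it is left; it takes about 3 N to slide
- pad (a point): middle of the front face of the carriage's round pusher pad (22 mm across, axis at z = 70 mm)
- grip (a point): point to grip on the carriage's upright black fin, 16 mm thick along the bench, 40 mm wide across it; it stands clear from z = 86 to 128 mm, this point is at z = 113 mm, 45 mm behind the pad face (bench +x)
- beaker: white open beaker, 70 mm wide, 90 mm high, standing beyond the bench; leave alone. Origin: centre of its underside
- jar: amber lidded jar, 64 mm wide, 85 mm high, standing beyond the bench; leave alone. Origin: centre of its underside
Things that resemble listed ones, but are neither listed nor needed, are in the scene too. What is shaped like the bar but green or yellow is not meant.

How it is judged (in metres and radians):
At the end, for the whole second after the job is handed in: The bar lies level on both supports (both ends within 3 mm of the seated height, tongue end within 5 mm and wide end within 7 mm of the slide line), its tongue end within 3 mm of the stop face and the carriage's pad within 3 mm of its wide end, bar and carriage at rest (x of bar_tip in the frame of stop between -0.004 and 0.003 m and y of bar_tip in the frame of stop between -0.005 and 0.005 m and z of bar_tip in the frame of stop between -0.003 and 0.003 m and y of bar_tail in the frame of stop between -0.007 and 0.007 m and z of bar_tail in the frame of stop between -0.003 and 0.003 m and x of pad in the frame of bar_tail between -0.004 and 0.003 m and linear speed of bar below 0.01 m/s and velocity of joint carriage between -0.005 and 0.005 m/s); the robot touches nothing.
It fails at once if the other bar is shifted by more than 20 mm (distance of plain_bar from where it was at the start of the episode above 0.02 m).
It fails at once if the beaker or the jar is shifted by more than 30 mm (distance of any of beaker, jar from where it was at the start of the episode above 0.03 m).
It also fails if it takes over 58 s, if anything falls off the work surface, if the arm or the gripper's body presses on something with over 40 N, if the wrist force passes 120 N, or if a joint passes its speed limit or range.

ROBOT

A 6-joint arm with a two-finger parallel gripper is mounted at the origin on the work surface. World frame = base frame: x ahead of the robot, y to its left, z up, the work surface at z = 0. Lengths are in m, angles in degrees, forces in N, time in s.
With the tool pointing down it reaches from about 0.25 to 0.725 m from the base axis. Payload 9.7 kg.
Tool frame: the origin (TCP) lies at the very end of the fingers, on their centre line; the grasp point (between the pads) lies grasp_offset behind it (grasp_offset is the distance from the TCP to the grasp point, in m); z points along the fingers, y is the line along which they close (so a half turn about z gives the same grasp; the last joint's range is limited). The gripper opens to 85 mm and grips with 20 to 120 N. Pads are 22 mm wide; open, the fingers measure 114 mm over their backs; the gripper's body (76 mm by 85 mm) begins 54 mm behind the grasp point. The pads swing forward as they close: fully open they stand 13 mm farther back than shut.
Start: joints at [-74.828, 4.979, 10.078, 95.1, 0, 90], TCP at [0.144, -0.531, 0.231] pointing down, gripper open.
Joint ranges: [-179.16, 179.16], [-48.56, 103.87], [-65.8, 70.77], [-126.05, 130.52], [-82.76, 87.17], [-180, 180]. Speed limits (degrees/s): [127.2, 127.2, 147.25, 180, 180, 180].

INTERFACE

Orientations are given as [roll, pitch, yaw] about the fixed x, y, z axes, in that order (R = Rz(yaw) Ry(pitch) Rx(roll)).
In Python, from workcell import get_obs, camera, calibration, job_done, recognise, cut_out, mark_of, grasp_offset gives the robot as it stands.
- The arm moves only by the tool servo_tool, never from a script. Its argument "moves" is a list of rows, each a list of 3 entries, a list of its own where there are three numbers: the turn, a rotation vector about the tool's x, y, z in degrees, then the shift along the tool's x, y, z in m, then the opening in per cent of the stroke, from 0 (shut) to 100 (fully open). In form: [[[ax, ay, az], [x, y, z], claw], ...]. A call has 1 to 12 rows; each row shifts and turns the commanded pose from where the row before left it, along the tool's axes as they then stand; what a row does not reach is not made up. A row lasts 1/10 s, in which the tool goes at most 50 mm and 8.59 degrees, less where a joint would pass 70% of its speed; a pose out of reach is approached as far as the arm can. A call is refused whole if a number of a shift passes 0.05 or a number of a turn 8.59, either way. A call with a gripper value outside its range is refused whole. The fingers move at their own pace and stop on an object; "force" is the grip in N (left out, the last holds). Time passes only in rows, so rows that do not move let the fingers close. It gives the time, the measured TCP pose, the force, the opening and the grip force at its end, in the units of the state.
- get_obs(): the state, without advancing time (a new reading comes with each control period).
- camera(name): name is "side" or "top"; returns (picture, depth): 384x512x3 uint8, red, green, blue; 384x512 float32, m along the optical axis (not along the pixel's ray), 0 where there is no reading.
- calibration(name): a dict with "camera_matrix" (3x3 intrinsics, pixels), "R" (3x3) and "t" (3): a world point X has camera coordinates R X + t. Camera axes: x right, y down, z forward; pixel columns grow to the right and rows downward; lengths in m; the calibration is good to about 2 mm. A picture is of the moment at which its call begins. calibration takes no time and is no camera call.
- job_done(): hands the job in; it is judged then, once.
Trained networks look in the newest picture that a camera, given by its name, has taken for a name from the list of things; names that differ only in an ending like _2 or _b are one class to them, and where a whole thing is asked for, a point or a joint stands for the part that bears it (a point fixed in the world has none). Each returns a list of dicts, best first, with "score" (0 to 1); they miss things now and then, are a little off and sometimes report something else, mostly with a low value. They report only what shows in the picture. A call takes as long as a camera call. They do not tell look-alikes from the thing itself.
- recognise(name, camera): "xyz" ([x, y, z] in m, in the coordinates of the camera as it stood for that picture, good to about 4 mm: the middle of the surface that is visible of it).
- cut_out(name, camera): "mask" (384x512 bool, what is visible of it).
- mark_of(name, camera): "xyz" ([x, y, z] in m, in the coordinates of the camera as it stood for that picture, good to about 4 mm: a listed point, or the origin of a listed thing).
The state is a dict: "time": time; "q": joint angles; "qd": joint speeds; "joint_efforts": joint torques, N m; "ee_pos": TCP position; "tcp_rot": TCP orientation; "wrist_force": force on the tool from outside, world axes, zero at the start; "torque": the same for the moment, N m; "opening": finger opening in m; "grasp_force": force on a finger pad.
Only numpy, scipy, OpenCV 4.12 (cv2) and the standard library are available. Lean on these libraries where they do the work, as an engineer would, in place of code of your own. Each camera call takes 0.05 s, during which the arm holds its last target. There are 200 camera calls.

## Working session

There is one attempt and no reset: what is moved stays moved. The work goes in short steps, Python scripts to look and compute and a tool call to move; the robot and the scene stay as the last step left them, time stands still between calls to the robot, and variables do not carry over. Pictures are saved under pics/ and viewed, at most 10 in all, crops included, and the job is handed in when it is done.

Besides the shell and the picture viewer there is one more tool, called after "Call:" as name([rows], argument=value, ...), one row to a line, values as JSON. servo_tool: Moves the arm, as the interface text tells. Its arguments: {"type":"object","properties":{"moves":{"type":"array"},"force":{"type":"number"}},"required":["moves"]}

```bash
mkdir -p pics; cat > h.py <<'E'
import numpy as np, cv2
from workcell import *
def cal(n):
    c=calibration(n); return np.array(c["camera_matrix"]),np.array(c["R"]),np.array(c["t"])
def c2w(p,n):
    K,R,t=cal(n); return R.T@(np.array(p)-t)
def px(X,n):
    K,R,t=cal(n); u=K@(R@np.array(X)+t); return u[:2]/u[2]
def w(u,v,d,n):
    K,R,t=cal(n); return R.T@(d*np.linalg.inv(K)@[u,v,1]-t)
def cloud(dep,n):
    K,R,t=cal(n); v,u=np.mgrid[:384,:512]; 
    P=np.stack([u,v,np.ones_like(u)],-1)@np.linalg.inv(K).T*dep[...,None]
    return (P-t)@R
E
python3 - <<'E'
from h import *
np.set_printoptions(precision=4,suppress=True)
print(grasp_offset,get_obs())
for n in("top","side"):
    im,d=camera(n); np.save(f"{n}_d.npy",d); cv2.imwrite(f"pics/{n}0.png",im[...,::-1])
    print(n,-cal(n)[1].T@cal(n)[2])
    for k in("bar","plain_bar","case","bench","stop","saddle","pad","grip","bar_tip","bar_tail"):
        for r in mark_of(k,n)[:4]:
            X=c2w(r["xyz"],n); print(k,round(r["score"],2),X,px(X,n).round())
E
```

```text
0.0187 {'time': 0.0, 'q': array([-74.828 ,   5.0123,  10.0338,  95.1011,  -0.0008,  89.9996]), 'qd': array([ 0.0024, -0.148 , -0.0938,  0.079 ,  0.0105, -0.0491]), 'joint_efforts': array([ -0.0012, -52.039 ,  46.4798,   0.0164,   0.    ,   0.    ]), 'ee_pos': array([ 0.1439, -0.5306,  0.2306]), 'tcp_rot': array([-179.9204,    0.0008,   15.1724]), 'wrist_force': array([0.5452, 0.5168, 0.1085]), 'torque': array([ 0.0306, -0.0349, -0.0422]), 'grasp_force': 0.0, 'opening': 0.08550454254177318}
top [ 0.4141 -0.0403  1.1472]
bar 0.79 [ 0.4304 -0.0565  0.0033] [260. 240.]
bar 0.73 [ 0.5953  0.142  -0.0001] [199. 189.]
bar 0.69 [ 0.3248 -0.3699 -0.0009] [359. 274.]
bar 0.61 [ 0.3692  0.1376 -0.0038] [199. 259.]
plain_bar 0.7 [ 0.6033 -0.2445  0.0091] [318. 186.]
case 0.92 [ 0.6184 -0.2932 -0.0032] [332. 182.]
bench 0.79 [ 0.5935  0.1455 -0.0032] [198. 189.]
bench 0.48 [ 0.6005 -0.246   0.008 ] [318. 187.]
stop 0.94 [ 0.5959 -0.014   0.0703] [246. 185.]
stop 0.59 [ 0.5696 -0.3105  0.004 ] [338. 197.]
saddle 0.7 [0.5995 0.1172 0.0587] [204. 184.]
pad 0.59 [0.5979 0.1984 0.0694] [177. 184.]
pad
[... 778 characters left out ...]
0.2985  0.0038] [297. 294.]
bench 0.96 [0.5971 0.1416 0.0016] [242. 177.]
bench 0.72 [ 0.7227 -0.0834  0.0033] [304. 221.]
bench 0.26 [0.6014 0.115  0.0586] [246. 169.]
stop 0.69 [ 0.5971 -0.019   0.0712] [256. 195.]
saddle 0.95 [0.5967 0.1143 0.0605] [244. 168.]
pad 0.83 [0.6014 0.2003 0.072 ] [240. 149.]
grip 0.64 [0.6011 0.2432 0.1143] [236. 131.]
bar_tip 0.95 [ 0.3724 -0.3064  0.0119] [191. 320.]
bar_tip 0.67 [0.3513 0.2172 0.0134] [163. 171.]
bar_tip 0.56 [0.4613 0.0211 0.0085] [207. 209.]
bar_tip 0.52 [ 0.5025 -0.2737  0.0159] [245. 293.]
bar_tail 0.83 [0.3939 0.0599 0.0129] [182. 203.]
bar_tail 0.71 [ 0.4166 -0.1272  0.0105] [199. 252.]
bar_tail 0.15 [0.7672 0.0855 0.0007] [298. 180.]
```

View pics/top0.png

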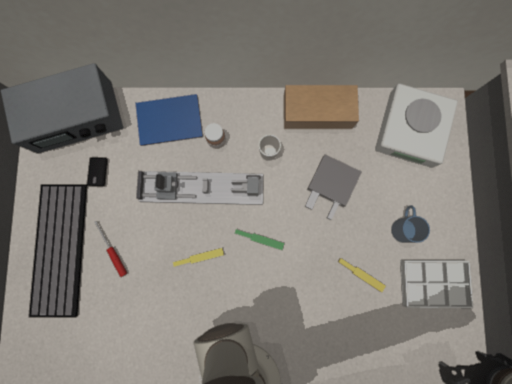

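View pics/side0.png

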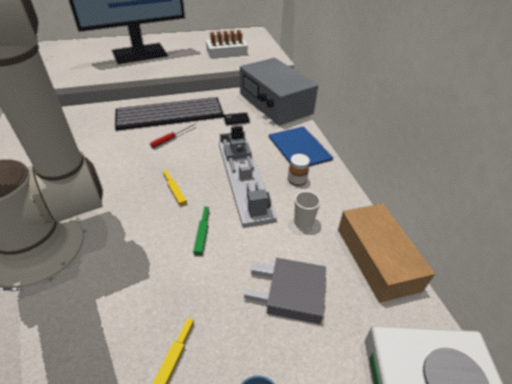

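The top picture shows the case at (334,180), with bar ends at (312,200) and (332,210). The bench runs from its stop at (254,185) to its fin at (165,182). Things that could be mistaken for the bar:
- the left bar end at (312,200)
- the right bar end at (332,210)
- yellow pieces at (361,275) and (200,258)
- the green piece at (260,240)

Only the two bar ends in the case are candidates, so I'll crop close and measure them.

```bash
python3 - <<'E'
from h import *
np.set_printoptions(precision=4,suppress=True)
a=cv2.imread("pics/top0.png")[140:230,285:375]; b=cv2.imread("pics/side0.png")[245:335,235:335]
cv2.imwrite("pics/crop1.png",np.hstack([cv2.resize(a,(400,400),interpolation=2),cv2.resize(b,(400,400),interpolation=2)]))
for n in("top","side"):
    P=cloud(np.load(f"{n}_d.npy"),n)
    x,y,z=P[...,0],P[...,1],P[...,2]
    m=((x>.47)&(x<.72)&(y>-.42)&(y<-.2)&(z>.015)&(z<.033)) if 1 else 0
    k,L,st,ce=cv2.connectedComponentsWithStats(m.astype(np.uint8))
    for i in range(1,k):
        if st[i,4]>15:
            Q=P[L==i]; r=cv2.minAreaRect(Q[:,:2].astype(np.float32)*1000); print(n,"bar",st[i],np.median(Q,0),r, cv2.boxPoints(r).round().tolist())
    m=(x>.5)&(x<.75)&(y>-.42)&(y<-.18)&(z>.036)&(z<.046)
    k,L,st,ce=cv2.connectedComponentsWithStats(m.astype(np.uint8))
    for i in range(1,k):
        if st[i,4]>100:
            Q=P[L==i]; r=cv2.minAreaRect(Q[:,:2].astype(np.float32)*1000); print(n,"case",np.median(Q,0),r)
    for nm,lo,hi in(("plate",.014,.026),("stop",.086,.094),("fin",.122,.134)):
        m=(x>.5)&(x<.67)&(y>-.1)&(y<.4)&(z>lo)&(z<hi)
        k,L,st,ce=cv2.connectedComponentsWithStats(m.astype(np.uint8))
        for i in range(1,k):
            if st[i,4]>25:
                Q=P[L==i]; r=cv2.minAreaRect(Q[:,:2].astype(np.float32)*1000); print(n,nm,st[i,4],np.median(Q,0),r)
E
```

```text
top bar [305 190  40  30 264] [ 0.546  -0.236   0.0272] ((539.0398559570312, -261.8547058105469), (113.08741760253906, 59.56067657470703), 62.51010513305664) [[487.0, -298.0], [539.0, -326.0], [592.0, -225.0], [539.0, -198.0]]
top case [ 0.6188 -0.2944  0.0399] ((620.3699340820312, -294.24560546875), (130.3500213623047, 124.18869018554688), 64.09619140625)
top plate 57 [0.6461 0.2984 0.0201] ((645.0276489257812, 297.3325500488281), (11.59899616241455, 52.56089782714844), 0.8954130411148071)
top plate 2101 [0.588  0.0903 0.0199] ((597.45556640625, 132.53981018066406), (395.1610412597656, 100.79383850097656), 88.81232452392578)
top plate 170 [0.6012 0.3028 0.0201] ((601.7713623046875, 299.6912536621094), (41.833099365234375, 48.01373291015625), 88.29530334472656)
top stop 68 [0.5937 0.2305 0.0879] ((593.3434448242188, 234.0229034423828), (36.53682327270508, 54.98155975341797), 51.698394775390625)
top stop 185 [ 0.5929 -0.0352  0.0898] ((593.2447509765625, -33.715118408203125), (48.90944290161133, 33.422462463378906), 0.17535918951034546)
top fin 78 [0.6002 0.2426 0.1275] ((599.25451660
[... 758 characters left out ...]
, -323.0]]
side case [ 0.6205 -0.3001  0.0407] ((621.9324340820312, -293.867431640625), (132.95680236816406, 123.24214935302734), 63.69839859008789)
side plate 1370 [0.5776 0.0787 0.0205] ((598.0274047851562, 132.1113739013672), (399.09857177734375, 100.5485610961914), 88.79808044433594)
side stop 68 [0.5983 0.2331 0.0879] ((595.313232421875, 231.67372131347656), (34.74089431762695, 57.212528228759766), 58.3707389831543)
side stop 186 [ 0.5941 -0.0364  0.0904] ((594.725830078125, -33.913780212402344), (36.6820182800293, 50.166080474853516), 89.04440307617188)
side fin 51 [0.5984 0.2386 0.1276] ((599.6073608398438, 241.5270233154297), (18.65985870361328, 38.70948791503906), 83.76300811767578)
```

View pics/crop1.png

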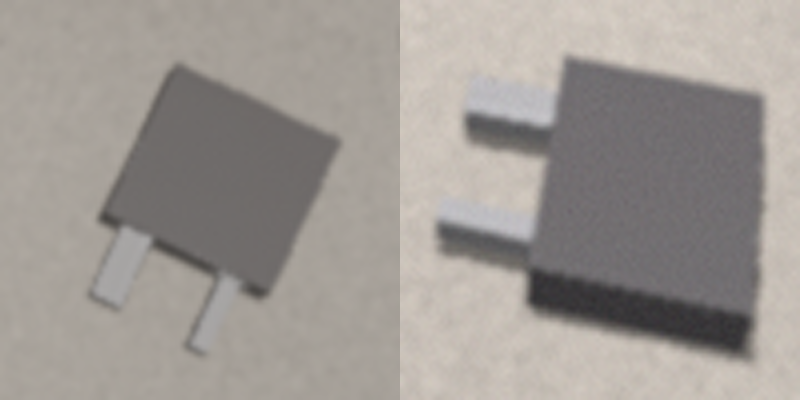

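The crop shows two bar ends. The wide one is on the left at top pixel (312,200). The narrow 14 mm tongue is on the right at top pixel (332,210) and is lower in the side view, so that is the bar. I measured the tongue axis at -26.5°, with its middle at about (0.522,-0.287) and its top at z = 28 mm. The bench axis is at 88.8°.

Call:
servo_tool([
  [[0,0,8.33],[0,0,0],50],
  [[0,0,8.33],[0,0,0],50],
  [[0,0,8.33],[0,0,0],50],
  [[0,0,8.33],[0,0,0],50],
  [[0,0,8.35],[0,0,0],50],
  [[0,0,0],[0.0207,-0.0352,0],50],
  [[0,0,0],[0.0207,-0.0352,0],50],
  [[0,0,0],[0.0207,-0.0352,0],50],
  [[0,0,0],[0.0207,-0.0352,0],50],
  [[0,0,0],[0.0207,-0.0352,0],50],
  [[0,0,0],[0.0207,-0.0352,0],50],
  [[0,0,0],[0.0207,-0.0352,0],50],
], force=80)

```text
time: 2.3
ee_pos: [0.3848, -0.3738, 0.2315]
tcp_rot: [180.0, -0.0, -26.5]
wrist_force: [-0.7, -0.5, 0.4]
opening: 0.0428
grasp_force: 0.0
```

Call:
servo_tool([
  [[0,0,0],[0.0207,-0.0352,0.02],50],
  [[0,0,0],[0.0207,-0.0352,0.02],50],
  [[0,0,0],[0.0207,-0.0352,0.02],50],
  [[0,0,0],[0.0207,-0.0352,0.02],50],
  [[0,0,0],[0,0,0.02],50],
  [[0,0,0],[0,0,0.02],50],
  [[0,0,0],[0,0,0],50],
  [[0,0,0],[0,0,0],50],
])

```text
time: 3.1
ee_pos: [0.5203, -0.2859, 0.1117]
tcp_rot: [180.0, 0.0, -26.5]
wrist_force: [0.2, 0.3, -0.7]
opening: 0.0427
grasp_force: 0.0
```

```bash
python3 - <<'E'
from h import *
np.set_printoptions(precision=4,suppress=True)
o=get_obs();print(o["time"],o["ee_pos"],o["tcp_rot"],o["wrist_force"])
im,d=camera("side"); cv2.imwrite("pics/s1.png",cv2.resize(im[200:340,180:340,::-1],(686,600),interpolation=2))
P=cloud(d,"side");x,y,z=P[...,0],P[...,1],P[...,2]
m=(x>.48)&(x<.57)&(y>-.33)&(y<-.26)&(z>.022)&(z<.033)
r=cv2.minAreaRect(P[m][:,:2].astype(np.float32)*1000);print(r)
print(px(o["ee_pos"],"side"))
E
```

```text
3.1 [ 0.5203 -0.2859  0.1117] [179.9986   0.0178 -26.5046] [ 0.2219  0.3461 -0.7012]
((531.2893676757812, -294.26470947265625), (32.2462043762207, 74.51557922363281), 43.15265655517578)
[254.5333 272.8438]
```

View pics/s1.png

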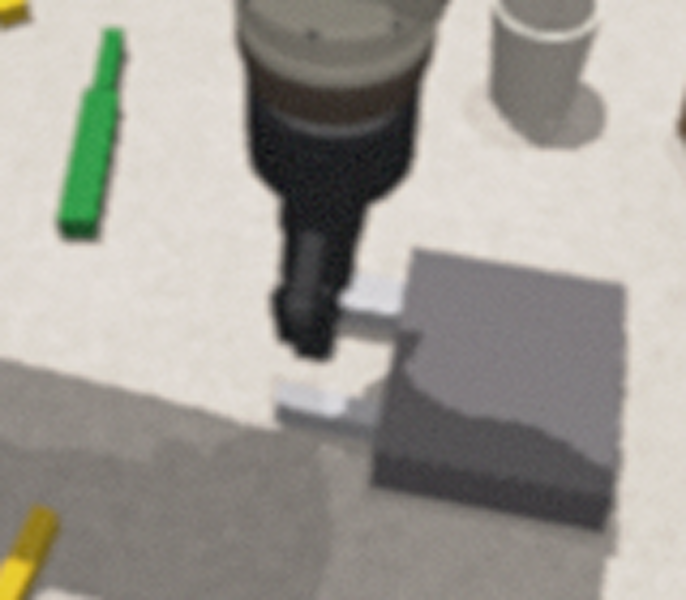

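The fingers, at crop pixel (310,300), stand above and along the tongue at (320,405). The position agrees with the measurement, so I'll descend and close.

Call:
servo_tool([
  [[0,0,0],[0,0,0.03],50],
  [[0,0,0],[0,0,0.03],50],
  [[0,0,0],[0,0,0.025],50],
  [[0,0,0],[0,0,0.017],50],
  [[0,0,0],[0,0,0],50],
  [[0,0,0],[0,0,0],0],
  [[0,0,0],[0,0,0],0],
  [[0,0,0],[0,0,0],0],
  [[0,0,0],[0,0,0],0],
  [[0,0,0],[0,0,0],0],
  [[0,0,0],[0,0,0],0],
])

```text
time: 4.25
ee_pos: [0.5214, -0.2866, 0.0115]
tcp_rot: [180.0, -0.2, -26.5]
wrist_force: [-1.3, -0.1, 5.2]
opening: 0.012
grasp_force: 80.5
```

Call:
servo_tool([
  [[0,0,0],[-0.006,0,0],0],
  [[0,0,0],[-0.01,0,0],0],
  [[0,0,0],[-0.012,0,0],0],
  [[0,0,0],[-0.012,0,0],0],
])

```text
time: 4.65
ee_pos: [0.4853, -0.2683, 0.0108]
tcp_rot: [180.0, -0.2, -26.5]
wrist_force: [4.3, -1.5, 5.5]
opening: 0.0118
grasp_force: 80.5
```

Call:
servo_tool([
  [[0,0,0],[-0.015,0,0],0],
  [[0,0,0],[-0.015,0,0],0],
  [[0,0,0],[-0.015,0,0],0],
  [[0,0,0],[-0.015,0,0],0],
  [[0,0,0],[-0.015,0,0],0],
  [[0,0,0],[-0.015,0,0],0],
  [[0,0,0],[0,0,0],0],
  [[0,0,0],[0,0,0],0],
])

```text
time: 5.45
ee_pos: [0.4038, -0.2277, 0.0092]
tcp_rot: [-180.0, 0.0, -26.5]
wrist_force: [-0.0, 0.3, -2.9]
opening: 0.012
grasp_force: 79.5
```

```bash
python3 - <<'E'
from h import *
np.set_printoptions(precision=4,suppress=True)
im,d=camera("side"); cv2.imwrite("pics/s2.png",cv2.resize(im[200:340,150:330,::-1],(771,600),interpolation=2))
P=cloud(d,"side");x,y,z=P[...,0],P[...,1],P[...,2]
th=np.radians(-26.5);X=np.array([.5214,-.2866]);s=(x-X[0])*np.cos(th)+(y-X[1])*np.sin(th);t=-(x-X[0])*np.sin(th)+(y-X[1])*np.cos(th)
m=(abs(t)<.02)&(s>-.17)&(s<.03)&(z>.006)&(z<.05)
for a in np.arange(-.16,.03,.01):
    q=m&(s>=a)&(s<a+.01)
    if q.sum()>2: print(round(a,2),q.sum(),np.percentile(z[q],90),t[q].min(),t[q].max())
E
```

```text
-0.14 3 0.020593160829422398 -0.018537677859435567 -0.017961406505394177
-0.13 54 0.04136749224086147 -0.019182317285619838 0.012025991587939516
-0.12 41 0.027003187500358437 -0.009748378914853147 0.008060597173240189
-0.11 41 0.025812881453745 -0.012435511835461873 0.008399843801897476
-0.1 56 0.026691545908744216 -0.012827742855231406 0.012315957807411924
-0.09 53 0.02718025470735176 -0.012772487442335303 0.011969442749228319
-0.08 58 0.02740511222494294 -0.013053325152537504 0.012736828801738882
-0.07 54 0.026623059074519975 -0.012604387028703964 0.01164335416192885
-0.06 57 0.026450903366780583 -0.012960244616002077 0.012180634715411476
-0.05 60 0.02693146328413615 -0.012213862782082254 0.012176899380835781
-0.04 55 0.026429340093233698 -0.012492782011634984 0.011198639503901535
-0.03 57 0.02714786889991092 -0.012517133244670593 0.012289473188709448
-0.02 55 0.026509422829046284 -0.012080727691604927 0.010950676985484485
-0.01 60 0.026939898997763775 -0.012962184451884018 0.011423075582151538
0.0 28 0.026153606321708836 -0.013049093439727336 0.011337366898271794
```

View pics/s2.png

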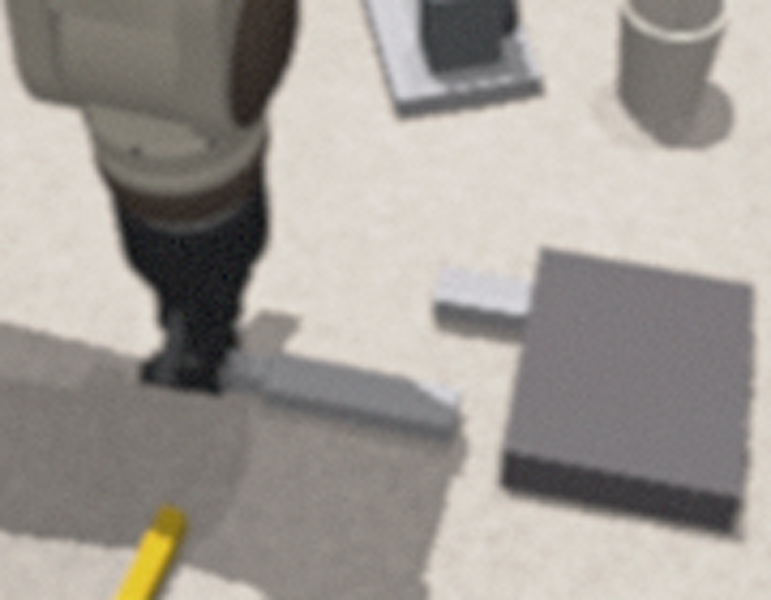

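The bar is out of the case and level, from crop (200,370) to (455,415), with its underside about 7 mm up. The plain bar is untouched. Next I'll lower the bar to the table, release it, slide the open fingers along to its centre of mass and regrip.

Call:
servo_tool([
  [[0,0,0],[0,0,0.003],0],
  [[0,0,0],[0,0,0.003],0],
  [[0,0,0],[0,0,0],0],
  [[0,0,0],[0,0,0],60],
  [[0,0,0],[0,0,0],60],
  [[0,0,0],[0,0,-0.001],60],
  [[0,0,0],[0,0,-0.001],60],
  [[0,0,0],[0,0,0],60],
])

```text
time: 6.3
ee_pos: [0.4043, -0.228, 0.0054]
tcp_rot: [-180.0, -0.0, -26.5]
wrist_force: [0.6, -0.2, 0.6]
opening: 0.0513
grasp_force: 0.0
```

Call:
servo_tool([
  [[0,0,0],[0.02,0,0],60],
  [[0,0,0],[0.02,0,0],60],
  [[0,0,0],[0.02,0,0],60],
  [[0,0,0],[0.004,0,0],60],
  [[0,0,0],[0,0,0],60],
  [[0,0,0],[0,0,0],60],
])

```text
time: 6.9
ee_pos: [0.4606, -0.2561, 0.0051]
tcp_rot: [-180.0, 0.1, -26.5]
wrist_force: [-0.3, -0.2, -0.3]
opening: 0.0512
grasp_force: 0.0
```

```bash
python3 - <<'E'
from h import *
np.set_printoptions(precision=4,suppress=True)
o=get_obs();print(o["ee_pos"],o["opening"],o["wrist_force"])
im,d=camera("side")
P=cloud(d,"side");x,y,z=P[...,0],P[...,1],P[...,2]
th=np.radians(-26.5);X=np.array([.5214,-.2866]);s=(x-X[0])*np.cos(th)+(y-X[1])*np.sin(th);t=-(x-X[0])*np.sin(th)+(y-X[1])*np.cos(th)
print("tcp s",(o["ee_pos"][:2]-X)@[np.cos(th),np.sin(th)])
m=(abs(t)<.025)&(s>-.18)&(s<.03)&(z>.006)&(z<.03)
for a in np.arange(-.17,.02,.01):
    q=m&(s>=a)&(s<a+.01)
    if q.sum()>2: print(round(a,2),q.sum(),np.percentile(z[q],90),t[q].min(),t[q].max())
E
```

```text
[ 0.4606 -0.2561  0.0051] 0.05123931548810879 [-0.3062 -0.1935 -0.274 ]
tcp s -0.06801503346659249
-0.16 21 0.02143975393831979 -0.007843274498843672 0.008444169843320352
-0.15 33 0.022201142815582654 -0.007254197165092541 0.007471231226433325
-0.14 34 0.02179096212276812 -0.007040658582961719 0.007343488849168384
-0.13 35 0.020859070728595334 -0.007157108342317649 0.007259384721257603
-0.12 35 0.021266464462532858 -0.007062380298401741 0.008685084520576147
-0.11 33 0.021414340321772786 -0.00755261714192431 0.00846878704628553
-0.1 7 0.021097824232994652 -0.005459887389874178 0.002764817823258138
-0.08 3 0.020835619559162466 -0.003704647819529356 -0.0029279819129428564
-0.07 5 0.021407434185750952 -0.007784008918458936 0.0013779071776916542
-0.06 52 0.02121610488300648 -0.01252872806624058 0.012116896613395971
-0.05 55 0.02174127204531397 -0.01262531485658337 0.012105055144530603
-0.04 53 0.022061599494635212 -0.01349137918086567 0.013351307558590013
-0.03 52 0.021937451722798075 -0.012757490667043918 0.011921402701205742
-0.02 52 0.021965995588959935 -0.012364159492063433 0.014026449277698206
-0.01 55 0.02175844153729916 -0.012490121573179285 0.010959842455398106
0.0 29 0.022309304902248372 -0.011843638107940936 0.012438851835610316
```

The bar is flat on the table, aligned and centred between the fingers. The TCP is at bar x ≈ +8. Now I'll grip, lift and turn.

Call:
servo_tool([
  [[0,0,0],[0,0,0.002],60],
  [[0,0,0],[0,0,0],0],
  [[0,0,0],[0,0,0],0],
  [[0,0,0],[0,0,0],0],
  [[0,0,0],[0,0,0],0],
  [[0,0,0],[0,0,0],0],
  [[0,0,0],[0,0,-0.01],0],
  [[0,0,0],[0,0,-0.04],0],
  [[0,0,0],[0,0,-0.04],0],
  [[0,0,0],[0,0,-0.04],0],
  [[0,0,0],[0,0,-0.04],0],
  [[0,0,0],[0,0,0],0],
])

```text
time: 8.15
ee_pos: [0.4632, -0.2574, 0.1794]
tcp_rot: [180.0, -0.5, -26.5]
wrist_force: [0.4, -0.4, -1.6]
opening: 0.0218
grasp_force: 79.3
```

Call:
servo_tool([
  [[0,0,-8.2],[0,0,0],0],
  [[0,0,-8.2],[0,0,0],0],
  [[0,0,-8.2],[0,0,0],0],
  [[0,0,-8.2],[0,0,0],0],
  [[0,0,-8.2],[0,0,0],0],
  [[0,0,-8.2],[0,0,0],0],
  [[0,0,-8.2],[0,0,0],0],
  [[0,0,-8.2],[0,0,0],0],
  [[0,0,-8.2],[0,0,0],0],
  [[0,0,-8.2],[0,0,0],0],
  [[0,0,-8.2],[0,0,0],0],
  [[0,0,-8.2],[0,0,0],0],
])

```text
time: 9.35
ee_pos: [0.4612, -0.2562, 0.1724]
tcp_rot: [-179.9, -0.0, 72.2]
wrist_force: [-0.0, -0.4, -1.9]
opening: 0.0224
grasp_force: 79.2
```

Call:
servo_tool([
  [[0,0,-8.2],[0,0,0],0],
  [[0,0,-8.2],[0,0,0],0],
  [[0,0,-0.5],[0,0,0],0],
  [[0,0,0],[0,0,0],0],
])

```text
time: 9.75
ee_pos: [0.4612, -0.2563, 0.1728]
tcp_rot: [-180.0, -0.0, 88.6]
wrist_force: [0.0, -0.0, -2.4]
opening: 0.0222
grasp_force: 79.2
```

Call:
servo_tool([
  [[0,0,-0.2],[0.0372,0.0142,0],0],
  [[0,0,0],[0.0372,0.0142,0],0],
  [[0,0,0],[0.0372,0.0142,0],0],
  [[0,0,0],[0.0372,0.0142,0],0],
  [[0,0,0],[0.0372,0.0142,0],0],
  [[0,0,0],[0.0372,0.0142,0],0],
  [[0,0,0],[0.0372,0.0142,0],0],
  [[0,0,0],[0.0372,0.0142,0.02],0],
  [[0,0,0],[0.0372,0.0142,0.03],0],
  [[0,0,0],[0,0,0.02],0],
  [[0,0,0],[0,0,0],0],
  [[0,0,0],[0,0,0],0],
])

```text
time: 10.95
ee_pos: [0.5949, 0.0757, 0.1035]
tcp_rot: [-180.0, 0.0, 88.9]
wrist_force: [-1.0, 0.1, -2.1]
opening: 0.0223
grasp_force: 79.2
```

```bash
cat > look.py <<'E'
from h import *
import sys
np.set_printoptions(precision=4,suppress=True)
o=get_obs();T=o["ee_pos"];print(o["time"],T,o["tcp_rot"],o["wrist_force"])
ims=[]
for n in("side","top"):
    im,d=camera(n)
    c=px([.597,.09,.07],n).astype(int); h=(60,60)
    ims.append(cv2.resize(im[c[1]-60:c[1]+60,c[0]-60:c[0]+60,::-1],(400,400),interpolation=2))
    P=cloud(d,n);x,y,z=P[...,0],P[...,1],P[...,2]
    th=np.radians(88.8);u=np.array([np.cos(th),np.sin(th)]);X=np.array([.5952,-.0167])
    s=(x-X[0])*u[0]+(y-X[1])*u[1];t=-(x-X[0])*u[1]+(y-X[1])*u[0]
    def rep(nm,m):
        if m.sum()>5: print(n,nm,m.sum(),"s",np.percentile(s[m],[1,99]),"t",np.percentile(t[m],[2,98]),"z",np.median(z[m]))
    rep("stoptop",(s>-.06)&(s<.03)&(abs(t)<.04)&(abs(z-.09)<.004))
    rep("cheeks",(s>.01)&(s<.06)&(abs(t)<.03)&(abs(z-.076)<.004))
    zb=T[2]+.017
    rep("tongue",(s>-.03)&(s<.055)&(abs(t)<.03)&(abs(z-zb)<.005))
    rep("tail",(s>.125)&(s<.19)&(abs(t)<.03)&(abs(z-zb)<.005))
    rep("fin",(s>.18)&(s<.3)&(abs(t)<.04)&(abs(z-.128)<.004))
    print("tcp",(T[:2]-X)@u,(T[:2]-X)@[-u[1],u[0]])
cv2.imwrite(f"pics/{sys.argv[1]}.png",np.hstack(ims))
E
python3 look.py b1
```

```text
10.95 [0.5949 0.0757 0.1035] [-179.9599    0.0133   88.8822] [-1.0038  0.0751 -2.1453]
side stoptop 187 s [-0.0353  0.0011] t [-0.0287  0.024 ] z 0.09045590033275573
side cheeks 34 s [0.0153 0.0472] t [-0.0158  0.0158] z 0.07629325136236134
side tongue 73 s [0.0034 0.0531] t [-0.0043  0.0096] z 0.12049671532506677
side tail 18 s [0.1253 0.165 ] t [-0.0087  0.0141] z 0.12030558512620126
side fin 14 s [0.2507 0.2684] t [0.0095 0.0199] z 0.12785335771426537
tcp 0.09241155318853274 0.0022474609258626562
top stoptop 192 s [-0.0341  0.0001] t [-0.0231  0.0244] z 0.08995846460002299
top cheeks 36 s [0.0117 0.049 ] t [-0.0156  0.0166] z 0.07584343791273299
top tongue 89 s [0.0046 0.0549] t [-0.0044  0.0091] z 0.12107067231855453
top fin 48 s [0.2529 0.2679] t [-0.0176  0.0207] z 0.12756871074942241
tcp 0.09241155318853274 0.0022474609258626562
```

View pics/b1.png

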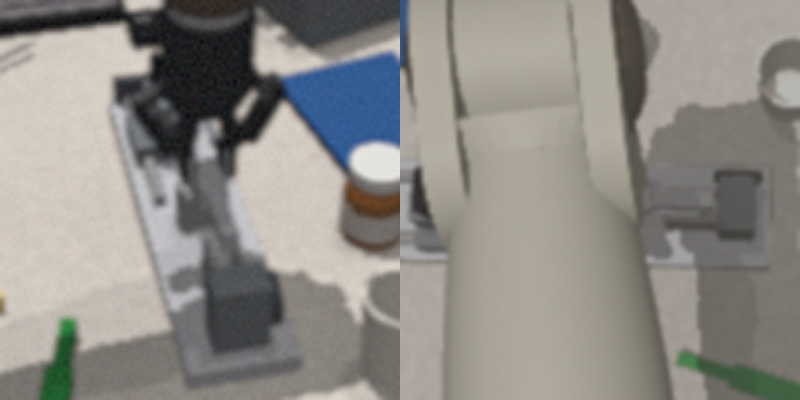

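The side crop shows the tongue at (225,220) above the gap at the stop block (240,310). Measured gap to the stop is about 4 mm. The bar is 2.3 mm off sideways, so I'll correct that and lower it.

Call:
servo_tool([
  [[0,0,0],[0,0.0022,0],0],
  [[0,0,0],[0,0,0.01],0],
  [[0,0,0],[0,0,0.01],0],
  [[0,0,0],[0,0,0.008],0],
  [[0,0,0],[0,0,0.006],0],
  [[0,0,0],[0,0,0],0],
  [[0,0,0],[0,0,0],0],
])

```text
time: 11.75
ee_pos: [0.5973, 0.076, 0.0692]
tcp_rot: [-180.0, 0.0, 89.0]
wrist_force: [1.1, 0.2, -3.3]
opening: 0.0223
grasp_force: 79.4
```

Call:
servo_tool([
  [[0,0,0],[0,0,0.003],0],
  [[0,0,0],[0,0,0.002],0],
  [[0,0,0],[0,0,0],0],
  [[0,0,0],[0,0,0],0],
])

```text
time: 12.15
ee_pos: [0.5974, 0.076, 0.0643]
tcp_rot: [180.0, 0.0, 89.0]
wrist_force: [0.8, 1.1, -2.6]
opening: 0.0219
grasp_force: 79.4
```

Call:
servo_tool([
  [[0,0,0],[0,0,0.001],0],
  [[0,0,0],[0,0,0.0006],0],
  [[0,0,0],[0,0,0],0],
  [[0,0,0],[0,0,0],0],
])

```text
time: 12.55
ee_pos: [0.5975, 0.076, 0.0636]
tcp_rot: [179.9, -0.0, 89.0]
wrist_force: [-2.8, 0.0, 5.2]
opening: 0.022
grasp_force: 80.4
```

```bash
python3 look.py b2
```

```text
12.55 [0.5975 0.076  0.0636] [179.9472  -0.0092  89.0021] [-2.8316  0.0145  5.1857]
side stoptop 187 s [-0.0353  0.0004] t [-0.0238  0.0245] z 0.0903726398131004
side cheeks 63 s [0.012  0.0587] t [-0.0154  0.0156] z 0.07716445229450149
side tongue 97 s [-0.029   0.0524] t [-0.0292  0.0247] z 0.08007208871519612
side tail 17 s [0.1266 0.1575] t [-0.0113  0.0086] z 0.08075241250004873
side fin 17 s [0.2525 0.2654] t [0.0064 0.0193] z 0.12746597752024255
tcp 0.09274389922227132 -0.00037612865971964094
top stoptop 189 s [-0.0341  0.0001] t [-0.0229  0.0242] z 0.0896416591192066
top cheeks 98 s [0.0118 0.0579] t [-0.0148  0.0165] z 0.07670595735344807
top tongue 134 s [-0.026   0.0549] t [-0.0277  0.0252] z 0.07935024846544357
top fin 73 s [0.252  0.2676] t [-0.0179  0.0206] z 0.12791796847727532
tcp 0.09274389922227132 -0.00037612865971964094
```

Seating is confirmed by +5 N at the wrist and the bar top at z = 80 mm. I'll release, rise, turn a quarter and go to the fin.

Call:
servo_tool([
  [[0,0,0],[0,0,0],55],
  [[0,0,0],[0,0,0],55],
  [[0,0,0],[0,0,0],55],
  [[0,0,0],[0,0,0],55],
  [[0,0,0],[0,0,-0.01],55],
  [[0,0,0],[0,0,-0.03],55],
  [[0,0,0],[0,0,-0.04],55],
  [[0,0,0],[0,0,-0.04],55],
  [[0,0,0],[0,0,-0.01],55],
  [[0,0,0],[0,0,0],55],
])

```text
time: 13.65
ee_pos: [0.5983, 0.0761, 0.1953]
tcp_rot: [179.8, -0.0, 89.0]
wrist_force: [-0.1, 0.2, -0.4]
opening: 0.047
grasp_force: 0.0
```

Call:
servo_tool([
  [[0,0,8.2],[0,0,0],55],
  [[0,0,8.2],[0,0,0],55],
  [[0,0,8.2],[0,0,0],55],
  [[0,0,8.2],[0,0,0],55],
  [[0,0,8.2],[0,0,0],55],
  [[0,0,8.2],[0,0,0],55],
  [[0,0,8.2],[0,0,0],55],
  [[0,0,8.2],[0,0,0],55],
  [[0,0,8.2],[0,0,0],55],
  [[0,0,8.2],[0,0,0],55],
  [[0,0,8.2],[0,0,0],55],
  [[0,0,0],[0,0,0],55],
])

```text
time: 14.85
ee_pos: [0.5988, 0.033, 0.1908]
tcp_rot: [-178.3, 0.2, 2.4]
wrist_force: [-0.7, 0.1, 0.7]
opening: 0.0472
grasp_force: 0.0
```

```bash
python3 look.py b3; python3 - <<'E'
from h import *
for k in ("bar_tip","bar_tail","pad","grip"):
    for n in("side","top"):
        camera(n) if k=="bar_tip" else 0
        for r in mark_of(k,n)[:3]:
            X=c2w(r["xyz"],n)
            if X[2]>.04: print(k,n,r["score"],X.round(4))
E
```

```text
14.85 [0.5988 0.033  0.1908] [-178.2923    0.2176    2.4012] [-0.6751  0.0981  0.6627]
side stoptop 184 s [-0.0358  0.0001] t [-0.024   0.0248] z 0.09048979540617944
side cheeks 63 s [0.0127 0.0599] t [-0.0154  0.0157] z 0.0768208073660964
side tongue 28 s [0.01   0.0223] t [-0.0144  0.0067] z 0.20750592435234405
side fin 44 s [0.2495 0.2691] t [-0.018   0.0192] z 0.12771029317431326
tcp 0.04975579146901597 -0.002552407202305699
top stoptop 180 s [-0.0341 -0.0007] t [-0.0264  0.0238] z 0.08969938800751781
top fin 70 s [0.2522 0.2676] t [-0.0178  0.0204] z 0.12796995419448093
tcp 0.04975579146901597 -0.002552407202305699
bar_tip side 0.63 [ 0.5964 -0.0138  0.0659]
pad side 0.62 [0.603  0.1971 0.0697]
pad top 0.98 [0.6005 0.1985 0.0733]
grip side 0.62 [0.6007 0.2458 0.113 ]
grip top 0.89 [0.603  0.2457 0.1118]
```

View pics/b3.png

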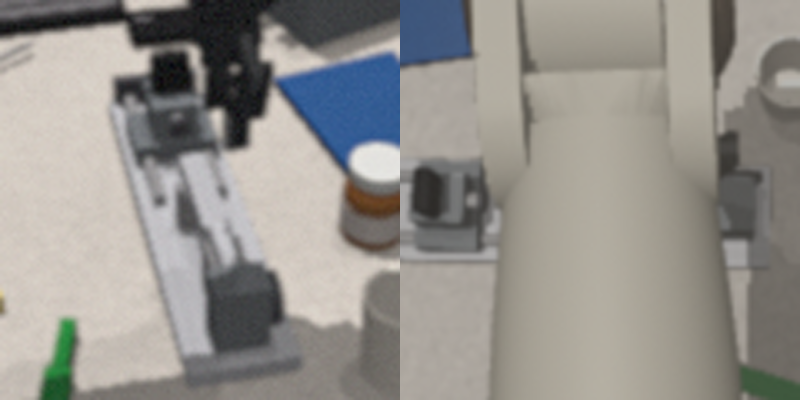

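The bar appears to be on the bench around (205,220), but the TCP drifted during the turn. I'll check the joints and the bar's height profile.

```bash
python3 - <<'E'
from h import *
np.set_printoptions(precision=4,suppress=True)
o=get_obs();print(o["q"],o["qd"],o["ee_pos"],o["tcp_rot"])
im,d=camera("side");P=cloud(d,"side");x,y,z=P[...,0],P[...,1],P[...,2]
th=np.radians(88.8);u=np.array([np.cos(th),np.sin(th)]);X=np.array([.5952,-.0167])
s=(x-X[0])*u[0]+(y-X[1])*u[1];t=-(x-X[0])*u[1]+(y-X[1])*u[0]
for a in np.arange(0,.24,.01):
    q=(s>=a)&(s<a+.01)&(abs(t)<.03)&(z<.1)&(z>.05)
    p=q&(z>.0775)&(z<.083)
    print(round(a,2),q.sum(),z[q].max() if q.any() else 0,p.sum(),(t[p].min(),t[p].max()) if p.any() else "")
E
```

```text
[  2.655   11.4124  12.9592  91.6063   1.7212 179.9443] [-0.2413 -0.034  -0.0281  0.1151  0.0634  0.0395] [0.5993 0.0364 0.1927] [-178.2787    0.0579    2.7107]
0.0 4 0.09045536827525937 0 
0.01 17 0.08143658756797739 11 (np.float64(-0.0067992260593613615), np.float64(0.006290517510150402))
0.02 29 0.08268882996688365 16 (np.float64(-0.007324876562182987), np.float64(0.015681937840376494))
0.03 31 0.08237131905330411 14 (np.float64(-0.007120970358110448), np.float64(0.01617803074276319))
0.04 30 0.08163443477793565 13 (np.float64(-0.014326319761659973), np.float64(0.011012077661875922))
0.05 19 0.08253005352647526 13 (np.float64(-0.007202768199124725), np.float64(0.00993518207358233))
0.06 28 0.08203160256697627 19 (np.float64(-0.011992571111402388), np.float64(0.01104351126441737))
0.07 23 0.08293097641640539 19 (np.float64(-0.011556272332502459), np.float64(0.011453843458057424))
0.08 19 0.08189240530535191 19 (np.float64(-0.011371524505425654), np.float64(0.010593379240820183))
0.09 26 0.08346143007791591 19 (np.float64(-0.01147586737961083), np.float64(0.011066672135639014))
0.1 
[... 336 characters left out ...]
-0.01083514536455723), np.float64(0.011750052847715728))
0.14 21 0.08297316194508862 16 (np.float64(-0.012138076570975917), np.float64(0.011924390542841994))
0.15 18 0.0830466670789071 16 (np.float64(-0.00993157401522591), np.float64(0.012476682842811244))
0.16 8 0.08206340651556218 5 (np.float64(-0.006939954482335526), np.float64(0.0048735697682266))
0.17 0 0 0 
0.18 0 0 0 
0.19 0 0 0 
0.2 0 0 0 
0.21 33 0.08421338866639477 6 (np.float64(-0.006229230191671615), np.float64(0.01044237998694706))
0.22 13 0.08499220910780907 3 (np.float64(-0.0023685100769979713), np.float64(0.01063213170852551))
0.23 101 0.08909674554948176 18 (np.float64(-0.019404563711776724), np.float64(0.02297112700578049))
```

The bar lies level and centred, with its ends at s ≈ 4 and 164 mm. Joint 6 hit its 180° limit, so I'll turn the other way to a yaw of 178.8°.

Call:
servo_tool([
  [[0,0,-8.3],[0,0,0],55],
  [[0,0,-8.3],[0,0,0],55],
  [[0,0,-8.3],[0,0,0],55],
  [[0,0,-8.3],[0,0,0],55],
  [[0,0,-8.3],[0,0,0],55],
  [[0,0,-8.3],[0,0,0],55],
  [[0,0,-8.3],[0,0,0],55],
  [[0,0,-8.3],[0,0,0],55],
  [[0,0,-8.3],[0,0,0],55],
  [[0,0,-8.3],[0,0,0],55],
  [[0,0,-8.3],[0,0,0],55],
  [[0,0,-8.3],[0,0,0],55],
])

```text
time: 16.7
ee_pos: [0.5993, 0.0361, 0.1927]
tcp_rot: [179.8, -1.7, 102.6]
wrist_force: [0.2, -0.5, -0.5]
opening: 0.0471
grasp_force: 0.0
```

Call:
servo_tool([
  [[0,0,-8.3],[0,0,0],55],
  [[0,0,-8.3],[0,0,0],55],
  [[0,0,-8.3],[0,0,0],55],
  [[0,0,-8.3],[0,0,0],55],
  [[0,0,-8.3],[0,0,0],55],
  [[0,0,-8.3],[0,0,0],55],
  [[0,0,-8.3],[0,0,0],55],
  [[0,0,-8.3],[0,0,0],55],
  [[0,0,0],[0,0,0],55],
  [[0,0,0],[0,0,0],55],
])

```text
time: 17.7
ee_pos: [0.5993, 0.036, 0.1927]
tcp_rot: [178.3, -0.5, 168.4]
wrist_force: [0.9, 0.3, -0.3]
opening: 0.0469
grasp_force: 0.0
```

Call:
servo_tool([
  [[1.7,-0.5,-5.2],[0,0,0],55],
  [[0,0,-5.2],[0,0,0],55],
  [[0,0,0],[0.0008,0.0414,0],55],
  [[0,0,0],[0.0008,0.0414,0],55],
  [[0,0,0],[0.0008,0.0414,0],55],
  [[0,0,0],[0.0008,0.0414,0],55],
  [[0,0,0],[0.0008,0.0414,0],55],
  [[0,0,0],[0,0,0],55],
  [[0,0,0],[0,0,0],55],
])

```text
time: 18.6
ee_pos: [0.5984, 0.2439, 0.1922]
tcp_rot: [-179.9, 0.1, 179.0]
wrist_force: [-0.1, -1.4, 0.2]
opening: 0.0469
grasp_force: 0.0
```

Call:
servo_tool([
  [[0,0,0],[0,-0.0008,0.03],55],
  [[0,0,0],[0,0,0.03],55],
  [[0,0,0],[0,0,0.025],55],
  [[0,0,0],[0,0,0.012],55],
  [[0,0,0],[0,0,0],55],
  [[0,0,0],[0,0,0],55],
])

```text
time: 19.2
ee_pos: [0.5992, 0.2417, 0.0968]
tcp_rot: [-180.0, 0.2, 179.0]
wrist_force: [-0.8, -0.5, 0.2]
opening: 0.0472
grasp_force: 0.0
```

Call:
servo_tool([
  [[0,0,0],[0,0,0],0],
  [[0,0,0],[0,0,0],0],
  [[0,0,0],[0,0,0],0],
  [[0,0,0],[0,0,0],0],
  [[0,0,0],[0,0,0],0],
  [[0,0,0],[0,0,0],0],
], force=40)

```text
time: 19.8
ee_pos: [0.5994, 0.2425, 0.0971]
tcp_rot: [180.0, 0.2, 179.1]
wrist_force: [-0.7, -0.6, 5.1]
opening: 0.0156
grasp_force: 40.3
```

The fin is held: the opening is 15.6 mm for a 16 mm fin. About 54 mm remain to home.

Call:
servo_tool([
  [[0,0,0],[0,-0.008,0],0],
  [[0,0,0],[0,-0.01,0],0],
  [[0,0,0],[0,-0.01,0],0],
  [[0,0,0],[0,-0.01,0],0],
  [[0,0,0],[0,-0.007,0],0],
  [[0,0,0],[0,0,0],0],
])

```text
time: 20.4
ee_pos: [0.5985, 0.1966, 0.0971]
tcp_rot: [-180.0, 0.2, 179.0]
wrist_force: [-1.9, -3.4, 7.1]
opening: 0.0154
grasp_force: 40.4
```

Call:
servo_tool([
  [[0,0,0],[0,-0.002,0],0],
  [[0,0,0],[0,-0.002,0],0],
  [[0,0,0],[0,-0.002,0],0],
  [[0,0,0],[0,-0.001,0],0],
  [[0,0,0],[0,0,0],0],
])

```text
time: 20.9
ee_pos: [0.5984, 0.191, 0.0971]
tcp_rot: [179.9, 0.2, 179.1]
wrist_force: [-1.3, 3.5, 6.5]
opening: 0.0153
grasp_force: 40.3
```

Call:
servo_tool([
  [[0,0,0],[0,-0.001,0],0],
  [[0,0,0],[0,-0.001,0],0],
  [[0,0,0],[0,0,0],0],
])

```text
time: 21.2
ee_pos: [0.5983, 0.1892, 0.0971]
tcp_rot: [179.9, 0.2, 179.1]
wrist_force: [-0.4, 3.7, 5.6]
opening: 0.0154
grasp_force: 40.3
```

Call:
servo_tool([
  [[0,0,0],[0,-0.001,0],0],
  [[0,0,0],[0,0,0],0],
])

```text
time: 21.4
ee_pos: [0.5983, 0.1892, 0.0971]
tcp_rot: [179.8, 0.2, 179.1]
wrist_force: [-1.7, 10.1, 5.8]
opening: 0.0153
grasp_force: 40.3
```

Call:
servo_tool([
  [[0,0,0],[0,-0.001,0],0],
  [[0,0,0],[0,0,0],0],
])

```text
time: 21.6
ee_pos: [0.5984, 0.1892, 0.0971]
tcp_rot: [179.7, 0.2, 179.2]
wrist_force: [-0.2, 14.6, 3.8]
opening: 0.0152
grasp_force: 40.3
```

The stop is reached: the carriage no longer moves and the force is up to 15 N. I'll release, rise and check.

Call:
servo_tool([
  [[0,0,0],[0,0,0],50],
  [[0,0,0],[0,0,0],50],
  [[0,0,0],[0,0,0],50],
  [[0,0,0],[0,0,-0.01],50],
  [[0,0,0],[0,0,-0.03],50],
  [[0,0,0],[0,0,-0.04],50],
  [[0,0,0],[0,0,-0.04],50],
  [[0,0,0],[0,0.05,-0.04],50],
  [[0,0,0],[0,0.05,0],50],
  [[0,0,0],[0,0.05,0],50],
  [[0,0,0],[0,0,0],50],
  [[0,0,0],[0,0,0],50],
])

```text
time: 22.8
ee_pos: [0.5996, 0.3263, 0.2464]
tcp_rot: [-179.9, 0.1, 179.2]
wrist_force: [-1.5, -0.8, 0.1]
opening: 0.0426
grasp_force: 0.0
```

```bash
python3 - <<'E'
from h import *
np.set_printoptions(precision=4,suppress=True)
o=get_obs();print(o["time"],o["ee_pos"],o["wrist_force"])
th=np.radians(88.8);u=np.array([np.cos(th),np.sin(th)]);X=np.array([.5952,-.0167]);ims=[]
for n in("side","top"):
    im,d=camera(n);P=cloud(d,n);x,y,z=P[...,0],P[...,1],P[...,2]
    s=(x-X[0])*u[0]+(y-X[1])*u[1];t=-(x-X[0])*u[1]+(y-X[1])*u[0]
    c=px([.597,.09,.07],n).astype(int)
    ims.append(cv2.resize(im[c[1]-50:c[1]+50,c[0]-50:c[0]+50,::-1],(400,400),interpolation=2))
    p=(abs(t)<.006)&(s>-.005)&(s<.2)&(z>.076)&(z<.084); print(n,"top",np.percentile(s[p],[1,99]))
    for a in(.0,.03,.06,.09,.12,.14):
        q=(s>=a)&(s<a+.02)&(abs(t)<.013)&(z>.0775)&(z<.085); print(a,q.sum(),np.median(z[q]),t[q].min(),t[q].max())
    q=(s>.17)&(s<.24)&(abs(t)<.03)&(abs(z-.128)<.004);print("fin",np.percentile(s[q],[2,50,98]) if q.any() else 0)
cv2.imwrite("pics/end.png",np.hstack(ims))
E
```

```text
22.8 [0.5996 0.3263 0.2464] [-1.4939 -0.7518  0.1329]
side top [0.0129 0.1805]
0.0 14 0.08029637313228927 -0.011749824422727068 0.011195139614944855
0.03 27 0.08057960548983044 -0.012208048074876559 0.012915419915725812
0.06 37 0.08026454447735526 -0.011799591291604253 0.011714561543602363
0.09 33 0.08073449974286782 -0.012009562291112955 0.011626511647967883
0.12 31 0.08069302772050885 -0.011183415150125608 0.01163435903804429
0.14 33 0.0808369168633863 -0.012416833191088673 0.012729265134801958
fin [0.1964 0.2014 0.2119]
top top [0.0029 0.1822]
0.0 27 0.08077276651232107 -0.011671481138575723 0.007544302768717927
0.03 30 0.07923050217188227 -0.011177099582883397 0.007537897195833474
0.06 48 0.08061908179159605 -0.010357667539742866 0.012300243103959682
0.09 40 0.08054345709785518 -0.009678835640190479 0.012970520566178931
0.12 44 0.08072326453690598 -0.008590673475533373 0.012862486703802585
0.14 48 0.0804312459207291 -0.011580571948161884 0.010962270687072586
fin [0.1975 0.2055 0.2127]
```

View pics/end.png

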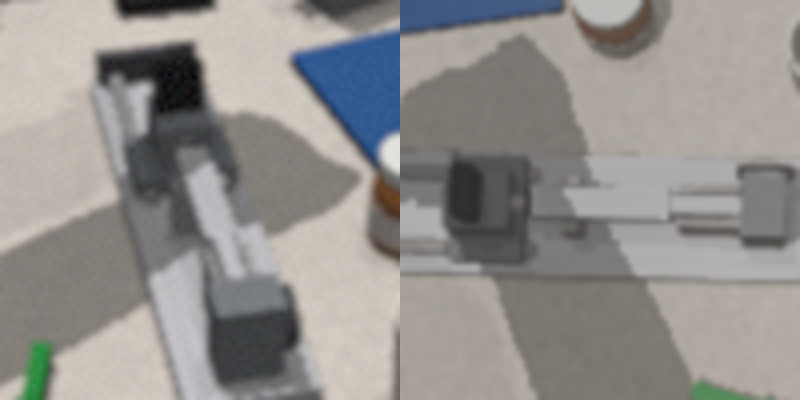

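The bar lies straight between the pad at (525,205) and the stop at (742,205), level at z = 80 mm. The fin centre at 205 mm puts the pad at 160 mm from the stop face, so the bar is home with no gap at either end.

```bash
python3 -c "from workcell import *;print(job_done())"
```

```text
the job is handed in; nothing more can be done
None
```

The job is handed in at about 23 s. The tongued bar lies level on both supports against the end stop, the carriage pad is up against its wide end, and the arm is clear; no verdict came back.

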